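Divert the bath pearls into the tumbler

TASK

The bath-pearl dispenser's brass seesaw gate is tipped towards the earring dish. With a fingertip, push the gate's raised black pad down until the gate has rocked fully over towards the black tumbler, and only then push the red release tab fully across, so that all three pearls roll by themselves into the tumbler. Do not touch the pearls, do not pick anything up, and leave the tumbler, the earring dish and the other things on the vanity where they stand.

Things in the scene. Friction and masses are not known exactly. Their poses are not given: they have to be found in the camera images.
- dispenser: white bath-pearl dispenser fixed to the vanity, 290 mm wide. Origin on the counter under the gate's pivot; x runs away from the robot (up the feed ramp), y to the left, turned up to 0.3 rad. Pivot along x, 150 mm up. Drop chutes, top 168 mm, at y = +115 (over the earring dish) and -115 mm (over the tumbler), x -34 to 28. Ramp along y = 0, x 14 to 150, 36 mm wide, wall tops 198 to 228 mm up.
- gate (a joint): tilt of the brass seesaw gate, a trough 170 mm long along the dispenser's y: -0.28 = left end fully down (feeds the earring dish), +0.28 = right end fully down (feeds the tumbler), against stops. Starts between -0.28 and -0.17. Friction holds it where it is left; about 1 N on a pad moves it. The middle of its near wall rises 44 mm above the pivot.
- pad_right (a point): centre of the top face of the gate's right black press pad, 56 mm (x) by 36 mm (y), 5 thick, sticking out towards the robot, 62 mm to the right of the pivot and 62 mm in front of it. It rides with the gate: 162 to 170 mm above the counter at the start, 135 mm when fully down. The gate's wall, 20 mm high, stands 29 mm behind this point (+x).
- pad_left (a point): the same on the gate's left pad, 62 mm to the left of the pivot (down at the start)
- release (a joint): travel of the release bar in m: 0 (starts at 0 to 0.005) = its blade stops the pearls, 0.042 = fully open against its stop. It slides towards the dispenser's -y (to the right); 1.2 N of friction, light damping, no spring, stays where it is left. The pearls run once it has passed about 0.024.
- tab (a point): centre of the outer (left, +y) face of the red release tab, an upright plate 36 mm (x) by 36 mm high, 5 thick, at the left end of the release bar; at the start 90 to 95 mm left of the ramp's centre line, 50 mm behind the pivot (+x), 233 mm above the counter, top edge 251 mm. Push this face towards the dispenser's -y.
- pearl0_center (a point): centre of the first pink bath pearl, a hard ball 24 mm across, 15 g, waiting at the stop
- pearl1_center (a point): centre of the second pearl
- pearl2_center (a point): centre of the third pearl
- tumbler: black ceramic tumbler, 82 mm across the rim, 94 mm high, open on top, standing loose under the right chute; origin under its middle, z up
- earring_dish: round gold dish with hoop earrings, 100 mm across, 26 mm high, standing loose under the left chute; origin under its middle
- comb: the wooden hair comb, 180 x 45 x 10 mm, lying flat; origin under its middle
- shaving_stand: chrome shaving stand with razor and brush, base 72 mm across, 148 mm high; origin under its middle
- lotion: black lotion bottle, 56 mm across, 150 mm high; origin under its middle
- cream_jar: amber cream jar, 64 mm across, 55 mm high; origin under its middle
- perfume: amber perfume bottle, 44 mm across, 100 mm high; origin under its middle
Mind the look-alikes: they are no part of the job. What is shaped like the tumbler but blue is not meant.

How it is judged:
By the outcome, as a careful person would: the job done as asked, in the order asked, and still so for the second after the job is handed in, with the robot touching nothing.
It also fails if it takes over 40 s, if anything falls off the work surface, if the arm or the gripper's body presses on something with over 40 N, if the wrist force passes 120 N, or if a joint passes its speed limit or range.

ROBOT

A 6-joint arm with a two-finger parallel gripper is mounted at the origin on the work surface. World frame = base frame: x ahead of the robot, y to its left, z up, the work surface at z = 0. Lengths are in mm, angles in rad, forces in N, time in s.
With the tool pointing down it reaches from about 400 to 925 mm from the base axis. Payload 12.5 kg.
Tool frame: the origin (TCP) lies at the very end of the fingers, on their centre line; the grasp point (between the pads) lies env.grip_point_offset behind it (env.grip_point_offset is the distance from the TCP to the grasp point, in mm); y points along the fingers, z is the direction in which the jaws open and shut, and the axes are right-handed (so a half turn about y gives the same grasp; the last joint's range is limited). The gripper opens to 95 mm and grips with 3 to 60 N. Pads are 20 mm wide; open, the fingers measure 119 mm over their backs; the gripper's body (75 mm by 180 mm) begins 59 mm behind the grasp point.
Start: joints at [0.998, 0.491, 1.559, -0, 1.092, -0.106], TCP at [281.256, 558.159, 214.661] pointing down, gripper open.
Joint ranges: [-3.1, 3.1], [-0.84, 2.19], [0.05, 2.79], [-1.13, 4.28], [0.06, 2.93], [-2.69, 2.69]. Speed limits (rad/s): [2.22, 2.22, 2.79, 3.14, 3.14, 3.14].

INTERFACE

Orientations are given as [roll, pitch, yaw] about the fixed x, y, z axes, in that order (R = Rz(yaw) Ry(pitch) Rx(roll)).
In Python, from cell import readout, read_camera, env, nets gives the robot as it stands.
- The arm moves only by the tool apply_moves, never from a script. Its argument "increments" is a list of rows, each a list of 3 entries, a list of its own where there are three numbers: the shift along the tool's x, y, z in cm, then the turn, a rotation vector about the tool's x, y, z in degrees, then the finger opening in cm, from 0 to 9.51. A call has exactly 5 rows; each row shifts and turns the pose as measured when the row begins, along the tool's axes as they then stand; what a row does not reach is not made up. A row lasts 1/8 s, in which the tool goes at most 62.5 mm and 10.7 degrees, less where a joint would pass 70% of its speed; a pose out of reach is approached as far as the arm can. A call with a gripper value outside its range is refused whole. The fingers move at their own pace and stop on an object; the grip force is fixed at half the most. Time passes only in rows, so rows that do not move let the fingers close, or fill a call up. It gives the time, the measured TCP pose, the force and the opening at its end, in the units of the state.
- readout.state(): the state, without advancing time (a new reading comes with each control period).
- read_camera(name): name is "scene" or "top" or "wrist"; returns a dict with "img" (480x640x3 uint8, red, green, blue), "vfov" (degrees; the focal length in pixels is half the picture's height over the tangent of half this angle, whatever the lens; pixels are square), "cx", "cy" (the principal point, pixels), "distortion" ([k1, k2, p1, p2, k3] as OpenCV has them; the pictures are not rectified), "rvec" (rotation vector, rad) and "tvec" (3), from world to camera coordinates, as OpenCV has them; the wrist camera has in their place "mount" (4x4, takes a point from camera to tool coordinates, whose origin is the TCP and whose axes are the tool frame's). Camera axes: x right, y down, z forward; pixel columns grow to the right and rows downward; lengths in mm; the calibration is good to about 2 mm. A picture is of the moment at which its call begins: read the wrist's pose just before it. There is no depth.
- env.job_done(): hands the job in, once; it reports no verdict.
Trained networks look in a picture, given as the dict that the camera call returned (one of the last four; its "shot" number tells which), for a name from the list of things; names that differ only in an ending like _2 or _b are one class to them, and where a whole thing is asked for, a point or a joint stands for the part that bears it (a point fixed in the world has none). Each returns a list of dicts, best first, with "confidence" (0 to 1); they miss things now and then, are a little off and sometimes report something else, mostly with a low value. They report only what shows in the picture. A call takes as long as a camera call. They do not tell look-alikes from the thing itself.
- nets.look_for(picture, thing): "point" ([x, y, z] in mm, in the coordinates of the camera as it stood for that picture, good to about 4 mm: the middle of the surface that is visible of it).
- nets.mark_of(picture, thing): "point" ([x, y, z] in mm, in the coordinates of the camera as it stood for that picture, good to about 4 mm: a listed point, or the origin of a listed thing).
The state is a dict: "t": time; "joints": joint angles; "qvel": joint speeds; "tau": joint torques, N m; "eef_pos": TCP position; "tcp_rot": TCP orientation; "ft_force": force on the tool from outside, world axes, zero at the start; "moment": the same for the moment, N m; "opening": opening from 0.0 (shut) to 1.0 (fully open).
Only numpy, scipy, OpenCV 4.12 (cv2) and the standard library are available. Lean on these libraries where they do the work, as an engineer would, in place of code of your own. Each camera call takes 0.05 s, during which the arm holds its last target. There are 200 camera calls.

## Working session

There is one attempt and no reset: what is moved stays moved. The work goes in short steps, Python scripts to look and compute and a tool call to move; the robot and the scene stay as the last step left them, time stands still between calls to the robot, and variables do not carry over. Pictures are saved under pics/ and viewed, about 8 in all and at most 12, crops included, and the job is handed in when it is done.

Besides the shell and the picture viewer there is one more tool, called after "Emit:" by a JSON object that holds its "api" and its "payload". apply_moves: Moves the arm, as the interface text tells. Its arguments: {"type":"object","properties":{"increments":{"type":"array"}},"required":["increments"]}

```bash
mkdir -p pics; cat > h.py <<'E'
from cell import readout, read_camera, env, nets
import numpy as np, cv2
from scipy.spatial.transform import Rotation as R
def c2w(c,p):
    Rm=cv2.Rodrigues(np.array(c["rvec"],float))[0]; return Rm.T@(np.array(p)-np.array(c["tvec"]).ravel())
def proj(c,P):
    f=240/np.tan(np.radians(c["vfov"])/2);K=np.array([[f,0,c["cx"]],[0,f,c["cy"]],[0,0,1]])
    return cv2.projectPoints(np.array(P,float).reshape(-1,3),np.array(c["rvec"],float),np.array(c["tvec"],float),K,np.array(c["distortion"],float))[0].reshape(-1,2)
def tool():
    s=readout.state(); return np.array(s["eef_pos"]),R.from_euler('xyz',s["tcp_rot"])
E
cat > m.py <<'E'
from h import *
np.set_printoptions(precision=1,suppress=True)
s=readout.state();print(s)
print(R.from_euler('xyz',s["tcp_rot"]).as_matrix(),env.grip_point_offset)
for n in("scene","top"):
    c=read_camera(n);cv2.imwrite(f"pics/{n}0.png",c["img"][:,:,::-1])
    for t in("dispenser","pad_right","pad_left","tab","pearl0_center","tumbler","earring_dish","lotion","shaving_stand","cream_jar","perfume","comb"):
        for d in nets.mark_of(c,t)[:2]: print(n,t,round(d["confidence"],2),c2w(c,d["point"]))
E
python3 m.py
```

```text
{'t': 0.0, 'joints': array([ 1. ,  0.5,  1.6,  0. ,  1.1, -0.1]), 'qvel': array([ 0.,  0.,  0.,  0.,  0., -0.]), 'tau': array([ -0. , -61.3, -25.8,   0.1,   0. ,  -0. ]), 'eef_pos': array([281.1, 558. , 214.1]), 'tcp_rot': array([-1.6,  0. , -0.5]), 'ft_force': array([ 0.4,  0.4, -0.3]), 'moment': array([-0., -0.,  0.]), 'opening': 1.0015456014438193}
[[ 0.9 -0.   0.4]
 [-0.4 -0.   0.9]
 [-0.  -1.  -0. ]] 18.8
scene dispenser 0.94 [594.7 -59.5   0. ]
scene pad_right 0.69 [ 550.1 -131.   162.8]
scene pad_right 0.64 [525.8  -9.2 139.2]
scene pad_left 0.57 [526.8  -6.2 139.5]
scene pearl0_center 0.46 [659.8 -47.2 201.4]
scene tumbler 0.89 [ 612.1 -177.3   -3.7]
scene tumbler 0.83 [ 433.2 -188.6   -4.3]
scene lotion 0.91 [ 402.8 -351.3   -5.1]
scene lotion 0.66 [629.1  41.2 234.5]
scene shaving_stand 0.56 [714.2 332.7  -2. ]
scene cream_jar 0.97 [387.4 341.7  -2.9]
scene cream_jar 0.44 [662.6 -49.7 200.8]
scene comb 0.77 [ 649.3 -350.3    0.6]
top dispenser 0.56 [592.3 -61.    0.5]
top pad_right 0.67 [ 542.4 -127.3  164.5]
top pad_left 0.75 [515.4 -10.2 141.4]
top pad_left 0.36 [650.8 -50.8 199.5]
top tab 0.69 [623.3  38.9 229.7]
top tab 0.69 [ 542.8 -129.9  164. ]
top pearl0_center 0.65 [652.4 -48.8 200.8]
top tumbler 0.86 [ 609.4 -175.6   -1.9]
top tumbler 0.6 [ 429.5 -193.4    3.8]
top earring_dish 0.73 [568.5  53.3  -4.2]
top earring_dish 0.29 [705.1 336.    3.9]
top lotion 0.62 [ 403.9 -354.     4.3]
top lotion 0.53 [569.5  54.3  -4. ]
top shaving_stand 0.7 [709.  337.7   3.2]
top cream_jar 0.61 [385.3 341.4  -1. ]
top perfume 0.87 [542.1 338.3  -0.1]
top perfume 0.44 [568.   51.2   0.4]
top comb 0.77 [ 647.1 -355.7    1.8]
```

View pictures.

View pics/scene0.png

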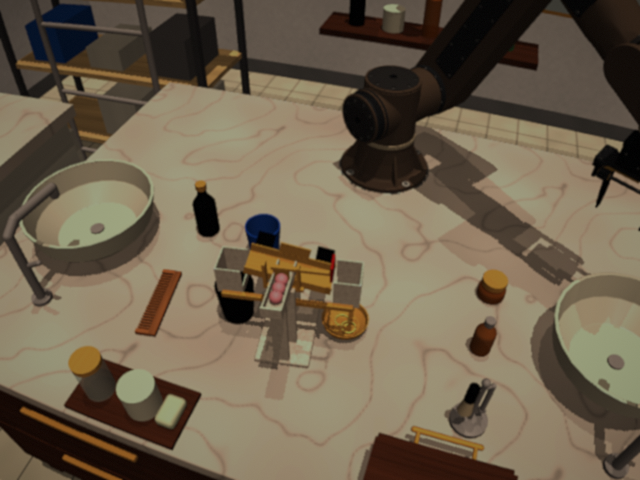

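View pics/top0.png

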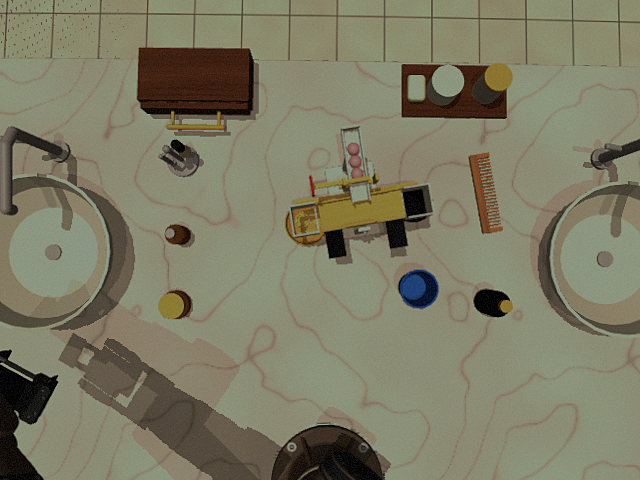

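```bash
cat > plan.py <<'E'
import sys; from h import *
# usage: plan.py x y z (dispenser frame) [rows] [step mm]
O=np.array([593,-60,0.]); TH=0.19
tgt=np.array(list(map(float,sys.argv[1:4]))); n=int(sys.argv[4]) if len(sys.argv)>4 else 5; st=float(sys.argv[5]) if len(sys.argv)>5 else 55
D=R.from_euler('z',TH); G=O+D.apply(tgt)
Rt=R.from_matrix(D.as_matrix()@np.array([[1,0,0],[0,0,1],[0,-1,0]]).T@np.eye(3)) if 0 else R.from_euler('xyz',[-np.pi/2,0,TH])
p,r=tool()
print("now disp",D.inv().apply(p-O).round(1),"F",np.round(readout.state()["ft_force"],1),"to go",np.round(G-p,1))
for i in range(n):
    d=G-p; L=np.linalg.norm(d); d=d*min(1,st/max(L,1e-6)); w=(r.inv()*Rt).as_rotvec(degrees=True); a=np.linalg.norm(w); w=w*min(1,9/max(a,1e-6))
    print([[float(v) for v in np.round(r.inv().apply(d)/10,2)],[float(v) for v in np.round(w,1)],0])
    p=p+d; r=r*R.from_rotvec(w,degrees=True)
print("left",np.round(np.linalg.norm(G-p),1))
E
python3 plan.py -66 -64 270 15
```

```text
now disp [-189.4  665.9  214.7] F [-1.4 -0.1 -0.5] to go [ 259.  -693.5   55.3]
[[4.03, -0.41, -3.72], [-0.0, -9.0, 0.0], 0]
[[3.39, -0.41, -4.31], [-0.0, -9.0, 0.0], 0]
[[2.68, -0.41, -4.79], [-0.0, -9.0, 0.0], 0]
[[1.9, -0.41, -5.15], [-0.0, -9.0, 0.0], 0]
[[1.07, -0.41, -5.38], [-0.0, -1.6, 0.0], 0]
[[0.91, -0.41, -5.41], [0.0, 0.0, 0.0], 0]
[[0.91, -0.41, -5.41], [0.0, 0.0, 0.0], 0]
[[0.91, -0.41, -5.41], [0.0, 0.0, 0.0], 0]
[[0.91, -0.41, -5.41], [0.0, 0.0, 0.0], 0]
[[0.91, -0.41, -5.41], [0.0, 0.0, 0.0], 0]
[[0.91, -0.41, -5.41], [0.0, 0.0, 0.0], 0]
[[0.91, -0.41, -5.41], [0.0, 0.0, 0.0], 0]
[[0.91, -0.41, -5.41], [0.0, 0.0, 0.0], 0]
[[0.45, -0.2, -2.69], [0.0, 0.0, 0.0], 0]
[[0.0, 0.0, 0.0], [0.0, 0.0, 0.0], 0]
left 0.0
```

Emit:
{"api": "apply_moves", "payload": {"increments": [[[4.0,-1.2,-3.7],[0,-9,0],0],[[3.4,-1.2,-4.3],[0,-9,0],0],[[2.7,-1.2,-4.8],[0,-9,0],0],[[1.9,-1.2,-5.1],[0,-9,0],0],[[1.1,-0.8,-5.4],[0,-1.6,0],0]]}}

```text
t: 1.92
eef_pos: [381.2, 298.1, 271.2]
tcp_rot: [-1.571, -0.0, 0.216]
ft_force: [0.6, -0.5, 0.7]
opening: 0.534
```

```bash
python3 plan.py -66 -64 270 10
```

```text
now disp [-140.3  391.7  271.2] F [ 0.6 -0.5  0.7] to go [ 159.  -433.4   -1.2]
[[0.74, 0.02, -5.45], [0.0, 1.5, 0.0], 0]
[[0.89, 0.01, -5.43], [0.0, 0.0, -0.0], 0]
[[0.89, 0.01, -5.43], [-0.0, 0.0, 0.0], 0]
[[0.89, 0.01, -5.43], [-0.0, -0.0, 0.0], 0]
[[0.89, 0.01, -5.43], [-0.0, -0.0, 0.0], 0]
[[0.89, 0.01, -5.43], [-0.0, -0.0, 0.0], 0]
[[0.89, 0.01, -5.43], [-0.0, -0.0, 0.0], 0]
[[0.89, 0.01, -5.43], [-0.0, -0.0, 0.0], 0]
[[0.35, 0.01, -2.14], [-0.0, -0.0, 0.0], 0]
[[0.0, 0.0, 0.0], [-0.0, -0.0, 0.0], 0]
left 0.0
```

Emit:
{"api": "apply_moves", "payload": {"increments": [[[0.7,0,-5.4],[0,1.5,0],0],[[0.9,0,-5.4],[0,0,0],0],[[0.9,0,-5.4],[0,0,0],0],[[0.9,0,-5.4],[0,0,0],0],[[0.9,0,-5.4],[0,0,0],0]]}}

```text
t: 2.55
eef_pos: [478.2, 32.9, 273.4]
tcp_rot: [-1.571, -0.005, 0.19]
ft_force: [1.3, 0.7, 0.5]
opening: 0.023
```

Emit:
{"api": "apply_moves", "payload": {"increments": [[[0.9,0,-5.4],[0,0,0],0],[[0.9,0,-5.4],[0,0,0],0],[[0.9,0,-5.4],[0,0,0],0],[[0,0,0],[0,0,0],0],[[0,0,0],[0,0,0],0]]}}

```text
t: 3.18
eef_pos: [536.8, -129.8, 273.6]
tcp_rot: [-1.571, -0.006, 0.185]
ft_force: [-0.4, 0.8, 0.5]
opening: 0.003
```

```bash
cat > w.py <<'E'
from h import *; import sys
np.set_printoptions(precision=1,suppress=True)
p,r=tool(); c=read_camera("wrist"); cv2.imwrite(f"pics/{sys.argv[1]}.png",c["img"][:,:,::-1])
M=np.array(c["mount"])
for t in sys.argv[2:]:
    for d in nets.mark_of(c,t)[:2]: print(t,round(d["confidence"],2),p+r.apply((M@np.r_[d["point"],1])[:3]))
E
python3 w.py w1 dispenser pad_right pad_left tab pearl0_center tumbler; python3 plan.py -66 -64 190 5 30
```

```text
dispenser 0.66 [594.9 -58.3   3.1]
pad_right 0.85 [ 543.5 -130.4  166.5]
pad_left 0.78 [517.2 -10.1 141.4]
tumbler 0.91 [ 612.6 -175.8    2. ]
now disp [-68.  -57.4 274. ] F [ 0.2 -0.   0.6] to go [  3.2  -6.1 -84. ]
[[0.05, 2.99, -0.23], [0.1, -0.2, 0.4], 0]
[[0.07, 2.99, -0.23], [-0.0, 0.0, 0.0], 0]
[[0.06, 2.42, -0.19], [-0.0, -0.0, 0.0], 0]
[[0.0, 0.0, 0.0], [-0.0, -0.0, 0.0], 0]
[[0.0, 0.0, 0.0], [-0.0, -0.0, 0.0], 0]
left 0.0
```

Emit:
{"api": "apply_moves", "payload": {"increments": [[[0,3.0,-0.2],[0,0,0],0],[[0.1,3.0,-0.2],[0,0,0],0],[[0,2.5,-0.2],[0,0,0],0],[[0,1.0,0],[0,0,0],0],[[0,1.0,0],[0,0,0],0]]}}

```text
t: 4.15
eef_pos: [541.1, -133.4, 168.4]
tcp_rot: [-1.574, -0.011, 0.19]
ft_force: [0.5, -0.5, -0.1]
opening: 0.006
```

```bash
python3 plan.py -66 -64 136 1
```

```text
now disp [-64.8 -62.3 168.4] F [ 0.5 -0.5 -0.1] to go [ -0.8  -1.9 -32.4]
[[-0.15, 3.23, -0.16], [0.2, -0.0, 0.6], 0]
left 0.0
```

Emit:
{"api": "apply_moves", "payload": {"increments": [[[-0.1,0.7,-0.1],[0,0,0.5],0],[[0,0.7,0],[0,0,0],0],[[0,0.7,0],[0,0,0],0],[[0,0.4,0],[0,0,0],0],[[0,0.3,0],[0,0,0],0]]}}

```text
t: 4.78
eef_pos: [541.0, -134.7, 139.9]
tcp_rot: [-1.575, -0.004, 0.19]
ft_force: [-0.1, 0.9, 0.3]
opening: -0.0
```

Emit:
{"api": "apply_moves", "payload": {"increments": [[[0,0.2,0],[0,0,0],0],[[0,0.2,0],[0,0,0],0],[[0,0.2,0],[0,0,0],0],[[0,0.1,0],[0,0,0],0],[[0,0.1,0],[0,0,0],0]]}}

```text
t: 5.4
eef_pos: [541.3, -134.7, 134.8]
tcp_rot: [-1.576, -0.006, 0.19]
ft_force: [-4.2, 1.0, 12.5]
opening: 0.0
```

```bash
python3 w.py w2 pad_right pad_left; python3 plan.py -66 -64 136 1
```

```text
pad_right 0.91 [ 544.7 -131.1  136.7]
now disp [-64.9 -63.6 134.8] F [-4.   0.9 13.6] to go [-1.  -0.6  1.2]
[[-0.11, -0.12, -0.04], [0.3, 0.0, 0.3], 0]
left 0.0
```

View pics/w2.png

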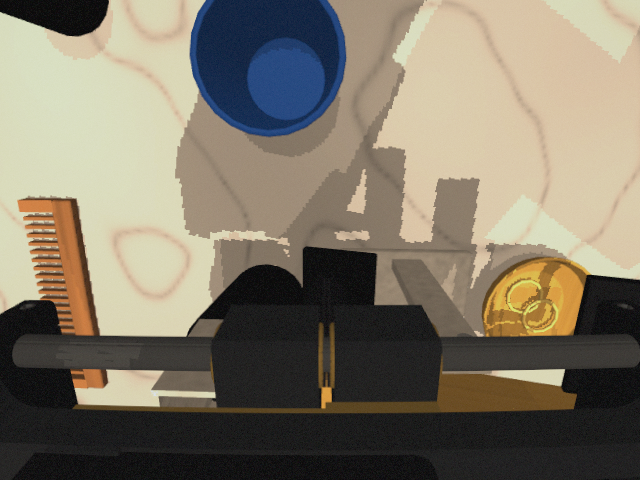

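The picture shows the fingertip on the right pad (340,275), with the left pad now raised (610,310). The 12 N upward force means the gate is on its stop. I'll retreat upwards.

Emit:
{"api": "apply_moves", "payload": {"increments": [[[0,-2.0,0],[0,0,0],0],[[0,-4.0,0],[0,0,0],0],[[0,-5.0,0],[0,0,0],0],[[0,-5.0,0],[0,0,0],0],[[0,-1.0,0],[0,0,0],0]]}}

```text
t: 6.18
eef_pos: [539.7, -134.0, 309.1]
tcp_rot: [-1.576, -0.004, 0.19]
ft_force: [-0.4, 0.3, 0.0]
opening: 0.005
```

```bash
python3 plan.py -66 125 300 5; python3 - <<'E'
from h import *
np.set_printoptions(precision=1,suppress=True)
for n in("scene","top"):
    c=read_camera(n)
    cv2.imwrite(f"pics/{n}1.png",c["img"][:,:,::-1])
    for t in("pad_right","pad_left","tab"):
        for d in nets.mark_of(c,t)[:2]: print(n,t,round(d["confidence"],2),c2w(c,d["point"]))
    if n=="scene": cv2.imwrite("pics/s1c.png",cv2.resize(c["img"][200:380,180:420,::-1],None,fx=3,fy=3))
E
```

```text
now disp [-66.3 -62.6 309.1] F [-0.4  0.3  0. ] to go [-35.1 184.3  -9.1]
[[0.01, 0.24, 5.49], [0.3, 0.0, 0.2], 0]
[[0.01, 0.27, 5.49], [0.0, 0.0, 0.0], 0]
[[0.01, 0.27, 5.49], [0.0, 0.0, 0.0], 0]
[[0.0, 0.11, 2.28], [0.0, 0.0, 0.0], 0]
[[0.0, 0.0, 0.0], [0.0, 0.0, 0.0], 0]
left 0.0
scene pad_right 0.75 [ 544.5 -131.   131.4]
scene pad_left 0.71 [526.3 -11.  167.7]
scene pad_left 0.47 [ 613.6 -176.2   -5.8]
scene tab 0.59 [628.2  39.3 232.8]
top pad_right 0.32 [521.2  -9.4 170.7]
top pad_left 0.85 [518.5  -9.4 172.4]
top tab 0.61 [628.9  37.9 232.8]
top tab 0.44 [ 402.7 -353.8    2.7]
```

View pics/s1c.png

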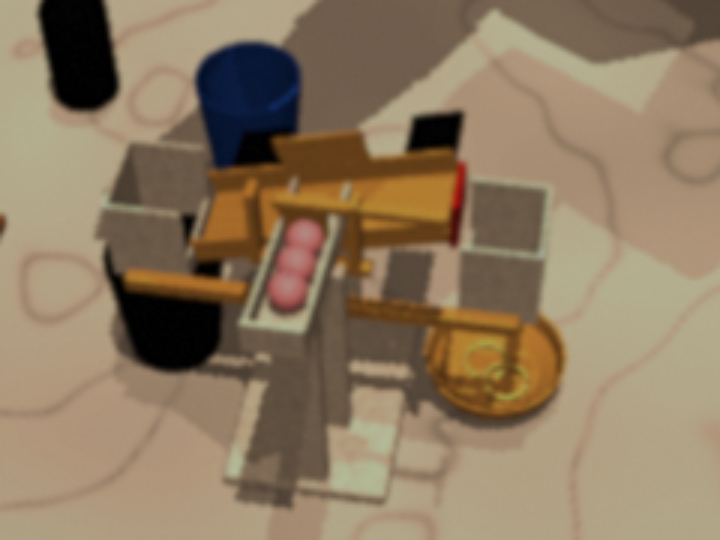

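Seen from behind, the gate (210–460, 200 in the crop) slopes to the tumbler side. The pads are at about 131 and 170 mm, so it is fully over. All three pearls are still waiting at (300,235–290), and the tab is at (458,205).

```bash
python3 plan.py 52 124 300 5
```

```text
now disp [-67.2 -62.2 304.7] F [ 0.6 -0.3 -0.5] to go [ 81.9 205.3  -4.7]
[[2.97, 0.1, 4.63], [0.1, 0.0, -0.1], 0]
[[2.96, 0.12, 4.63], [-0.0, -0.0, -0.0], 0]
[[2.96, 0.12, 4.63], [-0.0, 0.0, 0.0], 0]
[[2.96, 0.12, 4.63], [-0.0, -0.0, 0.0], 0]
[[0.06, 0.0, 0.09], [-0.0, -0.0, 0.0], 0]
left 0.0
```

Emit:
{"api": "apply_moves", "payload": {"increments": [[[3.0,0,4.6],[0,0,0],0],[[3.0,0,4.6],[0,0,0],0],[[3.0,0,4.6],[0,0,0],0],[[3.0,0,4.6],[0,0,0],0],[[0,0,0],[0,0,0],0]]}}

```text
t: 7.2
eef_pos: [624.3, 74.7, 299.7]
tcp_rot: [-1.571, 0.008, 0.187]
ft_force: [-0.8, -1.1, -0.3]
opening: 0.005
```

```bash
python3 w.py w3 tab; python3 plan.py 52 122 226 5 30
```

```text
tab 0.75 [627.5  39.7 236.8]
now disp [ 55.  123.8 300.1] F [ 0.2 -0.5  0.4] to go [ -2.6  -2.3 -74.1]
[[-0.1, 3.0, -0.07], [0.0, -0.3, -0.4], 0]
[[-0.12, 3.0, -0.07], [-0.0, 0.0, 0.0], 0]
[[-0.06, 1.41, -0.03], [0.0, 0.0, 0.0], 0]
[[0.0, 0.0, 0.0], [-0.0, 0.0, -0.0], 0]
[[0.0, 0.0, 0.0], [-0.0, 0.0, 0.0], 0]
left 0.0
```

Emit:
{"api": "apply_moves", "payload": {"increments": [[[-0.1,3.0,0],[0,0,0],0],[[-0.1,3.0,0],[0,0,0],0],[[-0.1,1.4,0],[0,0,0],0],[[0,0,0],[0,0,0],0],[[0,0,0],[0,0,0],0]]}}

```text
t: 7.92
eef_pos: [619.8, 66.0, 225.9]
tcp_rot: [-1.572, 0.006, 0.179]
ft_force: [0.1, -0.3, 0.3]
opening: 0.004
```

```bash
python3 w.py w4 tab; python3 plan.py 52 62 226 1
```

```text
tab 0.96 [625.2  38.7 230.9]
now disp [ 50.1 118.9 225.8] F [ 0.2 -0.3 -0. ] to go [ 12.6 -55.5   0.2]
[[0.24, -0.01, -5.49], [0.1, -0.6, -0.3], 0]
left 1.9
```

View pics/w4.png

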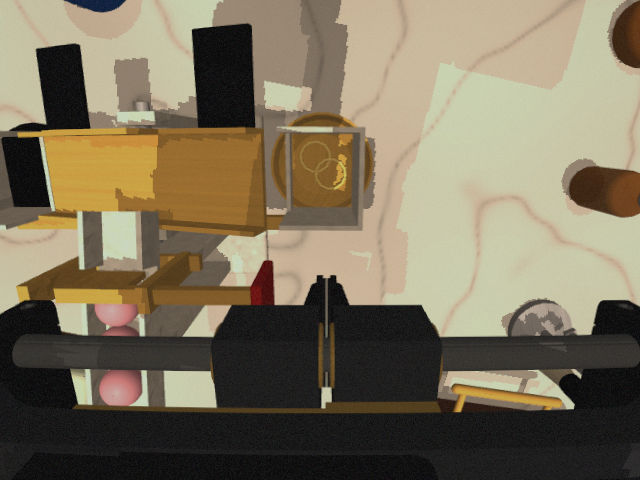

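The closed fingertips (325,285) sit just outside the red tab (263,285), in line with it. The pearls are still behind the blade, so I'll push.

Emit:
{"api": "apply_moves", "payload": {"increments": [[[0,0,-1.0],[0,-0.5,0],0],[[0,0,-1.2],[0,0,0],0],[[0,0,-1.2],[0,0,0],0],[[0,0,-1.2],[0,0,0],0],[[0,0,-0.8],[0,0,0],0]]}}

```text
t: 8.65
eef_pos: [630.3, 9.8, 227.0]
tcp_rot: [-1.572, 0.005, 0.189]
ft_force: [-0.7, 1.8, 0.5]
opening: 0.001
```

```bash
python3 plan.py 52 60 226 1
```

```text
now disp [ 49.9  61.5 227. ] F [-0.7  1.8  0.5] to go [ 2.4 -1.  -1. ]
[[0.22, 0.1, -0.15], [0.1, -0.1, -0.3], 0]
left 0.0
```

Emit:
{"api": "apply_moves", "payload": {"increments": [[[0,0,-0.2],[0,0,0],0],[[0,0,-0.2],[0,0,0],0],[[0,0,-0.2],[0,0,0],0],[[0,0,-0.2],[0,0,0],0],[[0,0,-0.1],[0,0,0],0]]}}

```text
t: 9.28
eef_pos: [630.2, 10.0, 227.2]
tcp_rot: [-1.553, 0.006, 0.189]
ft_force: [-0.9, 6.1, 0.4]
opening: 0.006
```

```bash
python3 plan.py 52 55 226 1
```

```text
now disp [ 49.8  61.7 227.2] F [-0.9  6.1  0.4] to go [ 3.5 -6.2 -1.2]
[[0.23, 0.1, -0.67], [-1.0, -0.0, -0.3], 0]
left 0.0
```

Emit:
{"api": "apply_moves", "payload": {"increments": [[[0,0,-0.4],[-0.8,0,0],0],[[0,0,-0.5],[-0.5,0,0],0],[[0,0,-0.5],[0,0,0],0],[[0,0,-0.5],[0,0,0],0],[[0,0,-0.3],[0,0,0],0]]}}

```text
t: 9.9
eef_pos: [630.1, 10.1, 227.3]
tcp_rot: [-1.538, 0.009, 0.193]
ft_force: [-2.4, 14.4, 2.0]
opening: 0.002
```

```bash
python3 - <<'E'
from h import *
np.set_printoptions(precision=1,suppress=True)
for n in("scene","top"):
    c=read_camera(n)
    for t in("tab","pearl0_center","tumbler"):
        for d in nets.mark_of(c,t)[:3]: print(n,t,round(d["confidence"],2),c2w(c,d["point"]))
    a=c["img"][200:380,180:420] if n=="scene" else c["img"][110:290,240:480]
    cv2.imwrite(f"pics/{n}2c.png",cv2.resize(a[:,:,::-1],None,fx=3,fy=3))
E
```

```text
scene tab 0.79 [635.    3.3 233.6]
scene pearl0_center 0.22 [712.  336.4   0.8]
scene tumbler 0.6 [ 615.1 -174.3   -2.1]
scene tumbler 0.56 [ 435.3 -186.8    0.1]
top pearl0_center 0.39 [ 624.4 -174.4   18.3]
top tumbler 0.76 [ 613.8 -177.9   -1.6]
top tumbler 0.56 [ 432.1 -193.5    1.6]
```

View pics/scene2c.png

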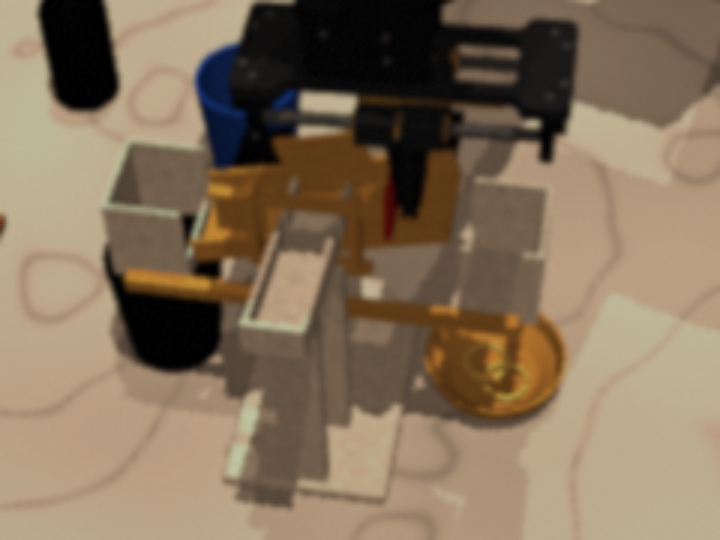

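The ramp is empty, and the tab is against its stop: 14 N with no further travel. I'll back off to the left, then up and away.

Emit:
{"api": "apply_moves", "payload": {"increments": [[[0,0,1.5],[0,0,0],0],[[0,0,2.0],[0,0,0],0],[[0,-3.0,1.0],[0,0,0],0],[[0,-5.0,0],[0,0,0],0],[[0,-5.0,2.0],[0,0,0],0]]}}

```text
t: 10.92
eef_pos: [618.3, 72.8, 359.2]
tcp_rot: [-1.539, 0.015, 0.192]
ft_force: [0.6, -0.5, -0.1]
opening: 0.004
```

Emit:
{"api": "apply_moves", "payload": {"increments": [[[0,0,5],[0,0,0],0],[[-1,0,5],[0,0,0],0],[[-1,0,5],[0,0,0],0],[[-1,0,3],[0,0,0],0],[[0,0,0],[0,0,0],0]]}}

```text
t: 11.55
eef_pos: [552.3, 251.7, 370.4]
tcp_rot: [-1.541, 0.005, 0.193]
ft_force: [0.6, 0.2, 0.0]
opening: 0.002
```

```bash
python3 - <<'E'
from h import *
np.set_printoptions(precision=1,suppress=True)
ims=[]
for n in("scene","top"):
    c=read_camera(n)
    for t in("pad_right","pad_left","tab","pearl0_center","tumbler","earring_dish"):
        for d in nets.mark_of(c,t)[:3]: print(n,t,round(d["confidence"],2),c2w(c,d["point"]))
    a=c["img"][200:380,180:380] if n=="scene" else c["img"][110:290,270:470]
    ims.append(cv2.resize(a[:,:,::-1],(400,360)) if n=="scene" else cv2.resize(a[:,:,::-1],(400,360)))
cv2.imwrite("pics/fin.png",np.hstack(ims)); print(readout.state()["ft_force"])
E
```

```text
scene pad_right 0.75 [ 543.  -132.8  131.5]
scene pad_left 0.8 [523.6 -14.4 169.2]
scene pad_left 0.59 [576.   52.7  -2.1]
scene tab 0.82 [640.    2.5 233. ]
scene tab 0.37 [574.2  51.2   0.2]
scene pearl0_center 0.63 [529.2 -11.9 169.4]
scene tumbler 0.93 [ 431.6 -184.2   -2.7]
scene tumbler 0.61 [ 610.9 -179.8   -4. ]
scene earring_dish 0.6 [575.3  49.2   0. ]
scene earring_dish 0.44 [547.3 332.3  -3.2]
top pad_right 0.66 [ 541.8 -131.3  135.5]
top pad_left 0.95 [518.8 -10.1 172.4]
top tab 0.83 [631.6   1.4 230.1]
top pearl0_center 0.54 [ 624.9 -174.7   15.7]
top pearl0_center 0.39 [567.1  51.9  -0.9]
top tumbler 0.73 [ 612.4 -174.7   -3.3]
top tumbler 0.64 [ 431.5 -191.2    1.8]
top earring_dish 0.75 [568.8  53.2  -1. ]
top earring_dish 0.59 [520.3 -12.4 170.7]
[0.3 0.7 0.4]
```

View pics/fin.png

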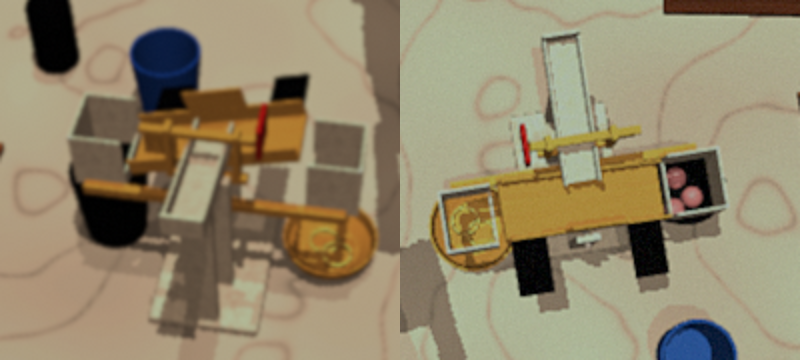

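The top view (right half) shows three pearls in the tumbler at (677–693, 178–205). The dish holds only its earrings.

```bash
python3 -c "from cell import env; env.job_done()"
```

```text
the job is handed in; nothing more can be done
```

All three pearls are in the black tumbler, and I handed the job in at about 12 s on the robot's clock.

- **Gate:** I pushed the raised right pad down with the closed fingertips until it hit its stop with about 12.5 N. Before I touched the tab, the right pad measured about 131 mm and the left about 170 mm, and all three pearls were still waiting.
- **Release:** I then pushed the red tab across until it hit its stop. It took 14 N with no further movement, and the tab had moved roughly 37 to 40 mm by camera, against 42 mm nominal.
- **Last checks:** The final top picture shows three pearls in the tumbler, with the ramp empty and only earrings in the dish. The tumbler and dish are within measuring error of where they started. The arm is clear, with no contact force.
- **What disagreed:** The network gave two false pearl positions, on the left pad and in the dish. The pictures show no pearl at either place.
- **Not re-measured:** I did not measure the comb, bottles and other things again at the end. The arm passed well above those on its path.

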